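# Feed a short flat bar home in the bench shear with the push stick

### The job

Load the short flat bar into the bench shear, ready to be cut to length: with the push stick behind it and the bar lying tight along the side fence, feed it under the guard and the sprung roller until its end is pressed firmly home against the back stop. The stop is set to length and only lightly clamped, so press gently and do not shift it. Then draw the push stick out and lay it down flat on the bench beside the machine, leaving the other things on the bench where they are.

Things in the scene. Friction and masses are not known exactly. Their poses are not given: they have to be found in the camera images.
- strip_shear: Grey bench shear for flat bar, bolted down: dark steel bed, clear finger guard, two side frames with the knife beam (lever stays up, unused). Origin at bench height (z = 0), on the fence line; x = feed direction, z up. In its frame (mm): bed top z 40, x -220 to 220, y -112 to 28; frames and knife beam x 60 to 135, up to z 185; knife edge z 65; bench foot x -15 to 185, y -144 to 56.
- feed_slot (a point): Foot of the guard's feed slot, on the bed, at x -4, y -20, z 40 mm in the shear's frame (axes as the shear's). The slot under the clear guard is 24 mm high and 130 mm wide; the guard reaches up to z 114 and back to x 60. Gripper and grip of the stick stay in front of it.
- fence_start (a point): Front end of the aluminium side fence, at bed height, x -200 mm in the shear's frame. The fence's working face is the plane y = 0 of the shear, the bar lies on its -y side; fence 14 mm thick, 18 mm high, running on under the guard to x 135.
- roller_nip (a point): Foot of the sprung rubber roller inside the guard (36 mm diameter, 38 wide, axis along y), at x 75, y -20, 7 mm above the bed in the shear's frame. The 10 mm bar has to lift it 3 mm: a push of about 7 to 18 N to get under it; then it presses down with 10 N and the bar drags on steadily with 5 to 13 N (friction varies). Before it the bar slides with about 1 N.
- back_stop: Steel back stop plate on two round rods behind the knife, clamped by two small thumbscrews. Slides along the shear's x; slips if pushed with more than about 6 N. Its axes are those of the shear; origin at bench height in the plane of its front face, on the fence line.
- stop_face (a point): Point on the front face of the back stop, 45 mm above the bench, 20 mm from the fence line: where the middle of the bar's leading end comes to rest. Set between 145 and 170 mm behind the shear's origin, axes as the shear's.
- flat_bar: Plain aluminium flat bar 120 x 40 x 10 mm, 130 g, lying loose on the bed before the guard, some way off the fence and askew. Origin at the centre of its underside, x along its length towards the guard, z up.
- bar_end (a point): Middle of the bar's leading end face (towards the guard), 60 mm from the bar's origin, 5 mm above its underside.
- push_stick: Wooden push stick 270 x 36 x 16 mm, 160 g, with an upright grip block on top (86 long, 18 thick, from 16 to 80 mm above the sole), lying on the bench. Origin under the sole, below the middle of the grip; x towards the nose, z up. Top layer x -80 to 190; nose notched from below: heel face 11 mm high at x 178, with a 5 mm thick toe above it out to x 190, to reach over the work.
- stick_heel (a point): Middle of the heel face of the push stick, which bears on the trailing end of the bar: 178 mm ahead of the stick's origin, 5 mm above its sole.
- water_bottle: Clear plastic bottle, 64 mm diameter, 210 mm high, standing; origin at its foot. Bystander.
- tape_measure: Black pocket tape measure 70 x 35 x 66 mm; origin under its centre. Bystander.
- screw_tub: White tub of screws, 80 mm diameter, 50 mm high; origin at its foot. Bystander.
- work_lamp: Red folding work lamp, base 130 x 85 mm, about 250 mm high; origin under its base. Bystander.
Things that resemble listed ones, but are neither listed nor needed, are in the scene too. There is more than one size of the flat_bar; the one meant has the size given above.

How it is judged:
By the outcome, as a careful person would: the job done as asked, in the order asked, and still so for the second after the job is handed in, with the robot touching nothing.
It also fails if it takes over 72 s, if anything falls off the work surface, if the arm or the gripper's body presses on something with over 40 N, if the wrist force passes 120 N, or if a joint passes its speed limit or range.

### The arm

A 6-joint arm with a two-finger parallel gripper is mounted at the origin on the work surface. World frame = base frame: x ahead of the robot, y to its left, z up, the work surface at z = 0. Lengths are in m, angles in rad, forces in N, time in s.
With the tool pointing down it reaches from about 0.35 to 0.85 m from the base axis. Payload 8.1 kg.
Tool frame: the origin (TCP) lies midway between the tips of the shut fingers; the grasp point (between the pads) lies 19 mm behind it (arm.hold_point_z is the distance from the TCP to the grasp point, in m); z points along the fingers, y is the line along which they close (so a half turn about z gives the same grasp; the last joint's range is limited). The gripper opens to 93 mm and grips with 3 to 60 N. Pads are 15 mm wide; open, the fingers measure 128 mm over their backs; the gripper's body (75 mm by 188 mm) begins 65 mm behind the grasp point.
Start: joints at [1.208, 0.13, 1.488, -0, 1.523, -0.085], TCP at [0.165, 0.577, 0.219] pointing down, gripper open.
Joint ranges: [-2.96, 2.96], [-0.89, 2.26], [0.02, 2.5], [-1.34, 4.48], [0, 2.73], [-2.66, 2.66]. Speed limits (rad/s): [2.39, 2.39, 2.79, 3.14, 3.14, 3.14].

### API

Orientations are given as a unit quaternion [w, x, y, z].
In Python, from station import arm gives the robot as it stands.
- The arm moves only by the tool drive_tool, never from a script. Its argument "commands" is a list of rows, each a list of 7 numbers: the turn, a rotation vector about the tool's x, y, z normalised to -1 to 1, where 1 is pi rad, then the shift along the tool's x, y, z normalised to -1 to 1, where 1 is 25 mm, then the opening, from 0 (shut) to 1 (fully open). A call has 1 to 8 rows; each row shifts and turns the commanded pose from where the row before left it, along the tool's axes as they then stand; what a row does not reach is not made up. A row lasts 1/8 s, in which the tool goes at most 62.5 mm and 10.7 degrees, less where a joint would pass 70% of its speed; a pose out of reach is approached as far as the arm can. A call with a number of a shift or a turn outside -1 to 1 is refused whole. A call with a gripper value outside its range is refused whole. The fingers move at their own pace and stop on an object; "newtons" is the grip in N (left out, the last holds). Time passes only in rows, so rows that do not move let the fingers close. It gives the time, the measured TCP pose, the force, the opening and the grip force at its end, in the units of the state.
- arm.state(): the state, without advancing time (a new reading comes with each control period).
- arm.snapshot(name): name is "scene" or "side" or "wrist"; returns a dict with "image" (420x560x3 uint8, red, green, blue), "vertical_fov" (degrees; the focal length in pixels is half the picture's height over the tangent of half this angle, whatever the lens; pixels are square), "cx", "cy" (the principal point, pixels), "k1" (the pictures are not rectified: a ray, as slopes to the right and down, at radius r is drawn at 1 + k1 r^2 times it, then the intrinsics apply), "world_to_cam" (4x4, takes a point from world to camera coordinates). Camera axes: x right, y up, looking along -z (the intrinsics and any distortion apply to the point x, -y, -z); pixel columns grow to the right and rows downward; lengths in m; the calibration is good to about 2 mm. A picture is of the moment at which its call begins. There is no depth.
- arm.job_done(): hands the job in; it is judged then, once.
Trained networks look in a picture, given as the dict that the camera call returned (one of the last four; its "shot" number tells which), for a name from the list of things; names that differ only in an ending like _2 or _b are one class to them, and where a whole thing is asked for, a point or a joint stands for the part that bears it (a point fixed in the world has none). Each returns a list of dicts, best first, with "score" (0 to 1); they miss things now and then, are a little off and sometimes report something else, mostly with a low value. They report only what shows in the picture. A call takes as long as a camera call. They do not tell look-alikes from the thing itself.
- arm.boxes_of(picture, label): "at" ([row, column] in pixels, amid what is visible of it).
- arm.regions_of(picture, label): "pixels" (420x560 bool, what is visible of it) and "at" ([row, column] in pixels, amid what is visible of it).
The state is a dict: "clock": time; "joint_positions": joint angles; "dq": joint speeds; "effort": joint torques, N m; "position": TCP position; "tcp_rot": TCP orientation; "contact_force": force on the tool from outside, world axes, zero at the start; "ft_torque": the same for the moment, N m; "finger_gap": finger opening in m; "gripper_force": force on a finger pad.
Only numpy, scipy, OpenCV 4.12 (cv2) and the standard library are available. Lean on these libraries where they do the work, as an engineer would, in place of code of your own. Each camera call takes 0.05 s, during which the arm holds its last target. There are 200 camera calls.

## Working session

There is one attempt and no reset: what is moved stays moved. The work goes in short steps, Python scripts to look and compute and a tool call to move; the robot and the scene stay as the last step left them, time stands still between calls to the robot, and variables do not carry over. Pictures are saved under pics/ and viewed, at most 12 in all, crops included, and the job is handed in when it is done.

Besides the shell and the picture viewer there is one more tool, called after "Request:" in YAML: its name, and indented under it one key for each argument. drive_tool: Moves the arm, as the interface text tells. Scaled input: -1 to 1 covers 25 mm each way for a shift and pi rad each way for a turn. Its arguments: {"type":"object","properties":{"commands":{"type":"array"},"newtons":{"type":"number"}},"required":["commands"]}

```bash
ls; mkdir -p pics
cat > h.py <<'E'
import numpy as np, cv2, pickle
from station import arm
def K(s):
    h=s["image"].shape[0]; f=h/2/np.tan(np.radians(s["vertical_fov"])/2)
    return np.array([[f,0,s["cx"]],[0,f,s["cy"]],[0,0,1]]), np.array([s["k1"],0,0,0,0.])
F=np.diag([1,-1,-1,1.])
def proj(s,P):
    k,d=K(s); M=F@np.array(s["world_to_cam"]); r,_=cv2.Rodrigues(M[:3,:3])
    return cv2.projectPoints(np.array(P,float).reshape(-1,1,3),r,M[:3,3],k,d)[0].reshape(-1,2)
def at_z(s,uv,z):
    """pixels (col,row) -> world points at height z"""
    k,d=K(s); M=F@np.array(s["world_to_cam"]); R,t=M[:3,:3],M[:3,3]
    n=cv2.undistortPoints(np.array(uv,float).reshape(-1,1,2),k,d).reshape(-1,2)
    D=np.c_[n,np.ones(len(n))]@R; C=-R.T@t
    return C+D*((z-C[2])/D[:,2])[:,None]
def snap(n,f=None):
    s=arm.snapshot(n)
    if f: cv2.imwrite(f"pics/{f}.png",cv2.cvtColor(s["image"],cv2.COLOR_RGB2BGR)); pickle.dump(s,open(f"pics/{f}.pkl","wb"))
    return s
def load(f): return pickle.load(open(f"pics/{f}.pkl","rb"))
E
python3 - <<'E'
from h import *
for n in("scene","side"):
    s=snap(n,n+"0"); print(n,s["vertical_fov"],s["k1"],np.round(-np.array(s["world_to_cam"])[:3,:3].T@np.array(s["world_to_cam"])[:3,3],3))
    for l in ["strip_shear","feed_slot","fence_start","back_stop","stop_face","flat_bar","bar_end","push_stick","stick_heel","water_bottle","tape_measure","screw_tub","work_lamp"]:
        print(l,[(np.round(b["at"]),round(b["score"],2)) for b in arm.boxes_of(s,l)][:4])
E
```

```text
pics
scene 51.22488662473048 -0.12782681371715718 [ 1.277 -0.443  1.137]
strip_shear [(array([231., 238.]), 0.9)]
feed_slot [(array([231., 238.]), 0.87), (array([218., 286.]), 0.21)]
fence_start [(array([232., 239.]), 0.69)]
back_stop [(array([247., 223.]), 0.51)]
stop_face [(array([231., 237.]), 0.62), (array([250., 221.]), 0.45)]
flat_bar [(array([219., 286.]), 0.79), (array([139., 322.]), 0.79), (array([190., 334.]), 0.53)]
bar_end [(array([140., 324.]), 0.96), (array([216., 287.]), 0.62)]
push_stick [(array([187., 375.]), 0.83), (array([231., 236.]), 0.31)]
stick_heel [(array([185., 378.]), 0.75)]
water_bottle [(array([258., 344.]), 0.84)]
tape_measure [(array([284., 294.]), 0.94)]
screw_tub [(array([311., 242.]), 0.66)]
work_lamp [(array([231., 160.]), 0.61)]
side 53.35262898682226 -0.09551290213595379 [0.424 0.819 0.819]
strip_shear [(array([182., 268.]), 0.67)]
feed_slot [(array([183., 267.]), 0.67)]
fence_start []
back_stop []
stop_face []
flat_bar [(array([342., 399.]), 0.78), (array([212., 274.]), 0.59), (array([289., 288.]), 0.56)]
bar_end [(array([217., 274.]), 0.95), (array([289., 292.]), 0.78), (array([341., 395.]), 0.66)]
push_stick [(array([340., 250.]), 0.64)]
stick_heel [(array([339., 257.]), 0.58)]
water_bottle [(array([212., 177.]), 0.95)]
tape_measure [(array([192., 203.]), 0.62)]
screw_tub [(array([157., 208.]), 0.78)]
work_lamp [(array([119., 313.]), 0.77)]
```

View pics/scene0.png

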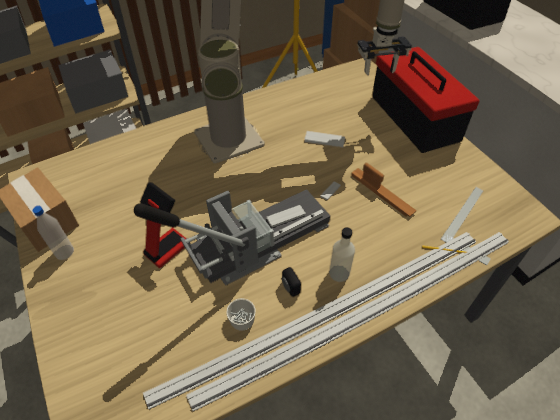

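View pics/side0.png

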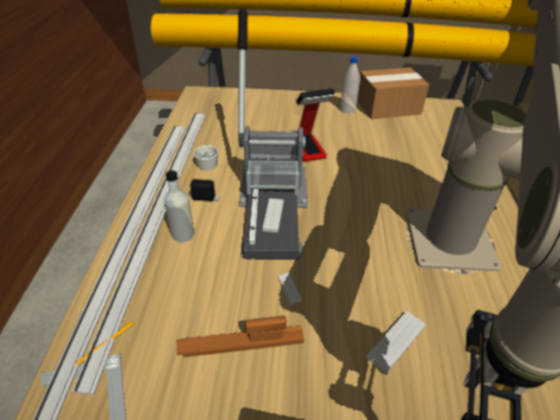

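Run:
```python
from h import *
a=cv2.imread("pics/scene0.png"); b=cv2.imread("pics/side0.png")
A=cv2.resize(a[155:295,180:420],(800,467),interpolation=cv2.INTER_CUBIC); cv2.imwrite("pics/c1.png",A)   # x3.333
B=cv2.resize(b[120:360,170:310],(350,600),interpolation=cv2.INTER_CUBIC) # x2.5
cv2.imwrite("pics/c2.png",B)
```

```text
(no output)
```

View pics/c1.png

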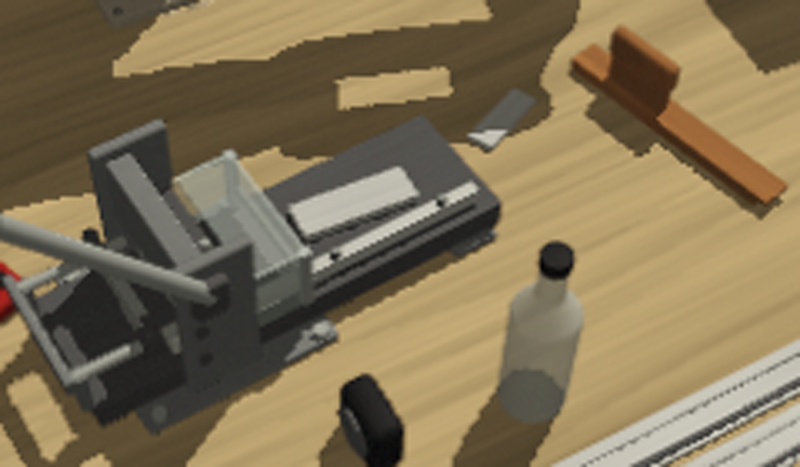

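View pics/c2.png

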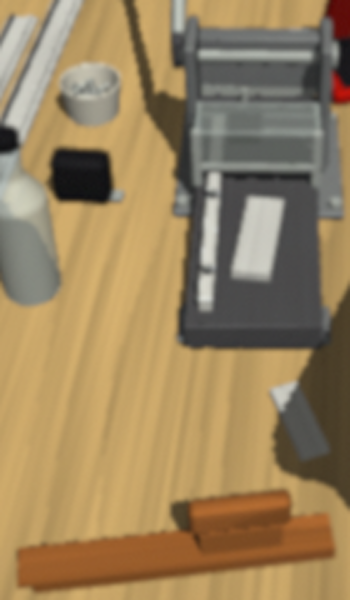

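Run:
```python
from h import *
a=load("scene0"); b=load("side0")
c1=lambda L:[(180+u/3.3333,155+v/3.3333) for u,v in L]
c2=lambda L:[(170+u/2.5,120+v/2.5) for u,v in L]
def show(n,p,q,z):
    print(n); P=at_z(a,c1(p),z); Q=at_z(b,c2(q),z)
    for i,j in zip(P,Q): print(np.round(i*1e3),np.round(j*1e3))
show("bed front -112, 28",[(420,118),(498,207)],[(327,322),(184,326)],.04)
show("bar top: lead-near,lead-fence,trail-near,trail-fence",[(289,213),(304,237),(403,168),(418,190)],[(284,198),(248,195),(272,276),(232,273)],.05)
show("fence top front: outer, inner",[(478,190),(468,182)],[(197,306),(212,306)],.058)
show("stick top: nose L/R(world y- , y+), tail",[(783,187),(760,207)],[(18,552),(18,588)],.016)
show("tail",[(593,44),(572,64)],[(330,515),(334,555)],.016)
show("grip top ends",[(617,28),(677,72)],[(289,493),(190,505)],.080)
```

```text
bed front -112, 28
[423. 109.  40.] [410. 108.  40.]
[560. 116.  40.] [552. 126.  40.]
bar top: lead-near,lead-fence,trail-near,trail-fence
[478. -69.  50.] [465. -66.  50.]
[510. -70.  50.] [506. -67.  50.]
[480.  55.  50.] [469.  58.  50.]
[511.  54.  50.] [511.  57.  50.]
fence top front: outer, inner
[545. 101.  58.] [540. 114.  58.]
[531.  98.  58.] [525. 113.  58.]
stick top: nose L/R(world y- , y+), tail
[660. 397.  16.] [663. 374.  16.]
[669. 360.  16.] [655. 407.  16.]
tail
[399. 344.  16.] [399. 315.  16.]
[413. 306.  16.] [394. 354.  16.]
grip top ends
[441. 335.  80.] [435. 337.  80.]
[523. 352.  80.] [515. 355.  80.]
```

```bash
cat >> h.py <<'E'
from scipy.spatial.transform import Rotation as Ro
def pose(s=None):
    s=s or arm.state(); q=s["tcp_rot"]; return np.array(s["position"]),Ro.from_quat([q[1],q[2],q[3],q[0]]).as_matrix()
def tool(dw): return np.round(pose()[1].T@np.array(dw)/.025,2)
E
python3 - <<'E'
from h import *
p,R=pose(); print(p,np.round(R,3),arm.hold_point_z)
s=snap("wrist","w0"); M=np.array(s["world_to_cam"]);C=-M[:3,:3].T@M[:3,3]
print(s["vertical_fov"],"cam in tool",R.T@(C-p),"view dir tool",R.T@(-M[2,:3]),"right",R.T@M[0,:3])
print(tool([.33,-.27,.13]), arm.state()["contact_force"])
E
```

```text
[0.16451643 0.57701548 0.21863682] [[-0.962  0.274 -0.   ]
 [ 0.274  0.962  0.   ]
 [ 0.     0.    -1.   ]] 0.0188
65.56773637550204 cam in tool [ 0.07545792 -0.00184734 -0.1651298 ] view dir tool [-2.73475720e-01  8.74381792e-04  9.61878509e-01] right [ 1.13394008e-03  9.99999185e-01 -5.86639575e-04]
[-15.66  -6.77  -5.2 ] [ 0.21159845 -0.03876881 -0.38130349]
```

Request:
drive_tool:
  commands:
    - [0, 0, 0, -1, -0.86, -0.34, 1]
    - [0, 0, 0, -1, -0.86, -0.34, 1]
    - [0, 0, 0, -1, -0.86, -0.34, 1]
    - [0, 0, 0, -1, -0.86, -0.34, 1]
    - [0, 0, 0, -1, -0.86, -0.34, 1]
    - [0, 0, 0, -1, -0.86, -0.34, 1]
    - [0, 0, 0, -1, -0.86, -0.34, 1]
    - [0, 0, 0, -1, -0.86, -0.34, 1]

```text
clock: 2.45
position: [0.3102, 0.3559, 0.2871]
tcp_rot: [0.0, 0.138, 0.99, 0.0]
contact_force: [0.7, 0.4, 0.3]
finger_gap: 0.0931
gripper_force: 0.0
```

Request:
drive_tool:
  commands:
    - [0, 0, 0, -1, -0.86, -0.34, 1]
    - [0, 0, 0, -1, -0.86, -0.34, 1]
    - [0, 0, 0, -1, -0.86, -0.34, 1]
    - [0, 0, 0, -1, -0.86, -0.34, 1]
    - [0, 0, 0, -1, -0.86, -0.34, 1]
    - [0, 0, 0.05, 0, 0, 0, 1]
    - [0, 0, 0.05, 0, 0, 0, 1]
    - [0, 0, 0.05, 0, 0, 0, 1]

```text
clock: 3.45
position: [0.4005, 0.2189, 0.3293]
tcp_rot: [0.0, 0.368, 0.93, 0.0]
contact_force: [-0.1, 0.4, 0.4]
finger_gap: 0.0926
gripper_force: 0.0
```

Request:
drive_tool:
  commands:
    - [0, 0, 0.05, 0, 0, 0, 1]
    - [0, 0, 0.05, 0, 0, 0, 1]
    - [0, 0, 0, 0, 0, 0, 1]

```text
clock: 3.82
position: [0.4004, 0.2191, 0.3292]
tcp_rot: [0.0, 0.507, 0.862, 0.0]
contact_force: [-0.1, -0.3, -0.9]
finger_gap: 0.0931
gripper_force: 0.0
```

Run:
```python
from h import *
s=snap("wrist","w1"); p,R=pose(); print(p,np.degrees(np.arctan2(R[1,0],R[0,0])),tool([.075,.10,-.10]))
cv2.imwrite("pics/w1b.png",cv2.resize(cv2.imread("pics/w1.png"),(800,600),interpolation=cv2.INTER_CUBIC))
```

```text
[0.40040805 0.21908602 0.32921363] 119.27845419725195 [2.02 4.57 4.  ]
```

View pics/w1b.png

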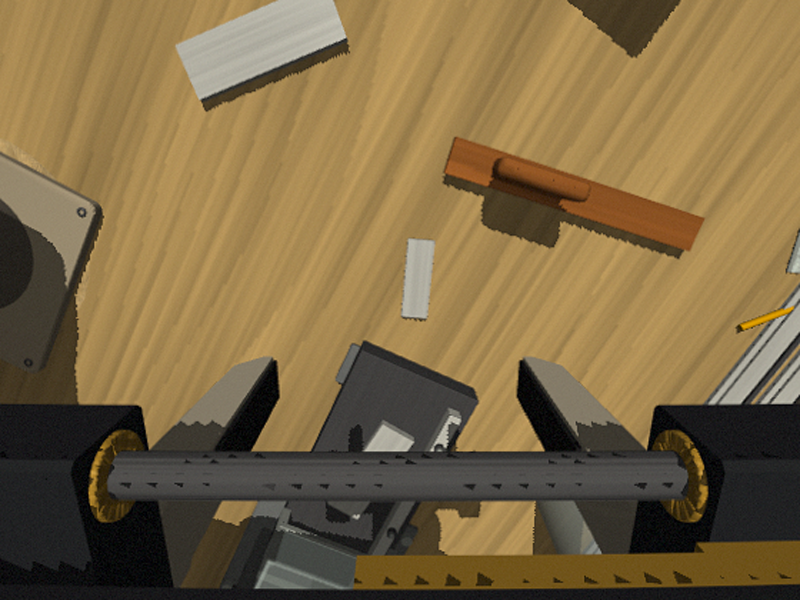

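Run:
```python
from h import *
s=load("w1"); g=lambda L,z: at_z(s,np.array(L)/1.42857,z)
a=g([(704,216),(688,250),(455,137),(443,178)],.016); print(np.round(a*1e3,1))
n=(a[0]+a[1])/2; t=(a[2]+a[3])/2; h=n-t; print("len",np.linalg.norm(h),"w",np.linalg.norm(a[0]-a[1]),np.linalg.norm(a[2]-a[3]),"hd",np.degrees(np.arctan2(h[1],h[0])),"orig",t+h*80/270)
c=g([(494,165),(591,191)],.080);print(np.round(c*1e3,1),"grip len",np.linalg.norm(c[1]-c[0]),c.mean(0))
b=g([(365,342),(478,395)],.04);d=b[1]-b[0];print("bed",b,np.linalg.norm(d),np.degrees(np.arctan2(d[1],d[0])))
```

```text
[[656.6 402.3  16. ]
 [664.2 366.4  16. ]
 [395.1 341.8  16. ]
 [404.6 302.9  16. ]]
len 0.2677892388905981 w 0.036672641460625516 0.039989773115972814 hd 13.376711693552929 orig [0.47704759 0.3407263  0.016     ]
[[431.6 330.9  80. ]
 [516.8 354.1  80. ]] grip len 0.08826915093706471 [0.47419814 0.34254044 0.08      ]
bed [[0.41578448 0.12139733 0.04      ]
 [0.55016502 0.12719064 0.04      ]] 0.13450536216733897 2.4685649085829477
```

Request:
drive_tool:
  commands:
    - [0, 0, 0.045, 0, 0, 0, 1]
    - [0, 0, 0.045, 0, 0, 0, 1]
    - [0, 0, 0.045, 0, 0, 0, 1]
    - [0, 0, 0, -0.925, 0.27, 0.15, 0]
    - [0, 0, 0, -0.925, 0.27, 0.15, 0]
    - [0, 0, 0, -0.925, 0.27, 0.15, 0]
    - [0, 0, 0, -0.925, 0.27, 0.15, 0]
    - [0, 0, 0, -0.925, 0.27, 0.15, 0]
  newtons: 10

```text
clock: 4.88
position: [0.4439, 0.1059, 0.3103]
tcp_rot: [0.0, 0.675, 0.737, 0.0]
contact_force: [-0.6, -0.6, 0.4]
finger_gap: 0.0475
gripper_force: 0.0
```

Request:
drive_tool:
  commands:
    - [0, 0, 0, -0.925, 0.27, 0.15, 0]
    - [0, 0, 0, -0.925, 0.27, 0.15, 0]
    - [0, 0, 0, -0.925, 0.27, 0.15, 0]
    - [0, 0, 0, 0, 0, 0, 0]
    - [0, 0, 0, 0, 0, 0, 0]

```text
clock: 5.5
position: [0.4695, 0.0396, 0.2992]
tcp_rot: [-0.0, 0.676, 0.736, 0.0]
contact_force: [-0.8, 0.4, -0.3]
finger_gap: 0.0012
gripper_force: 0.0
```

Run:
```python
from h import *
s=snap("wrist","w2"); p,R=pose(); print(p,np.degrees(np.arctan2(R[1,0],R[0,0])),arm.state()["finger_gap"])
cv2.imwrite("pics/w2b.png",cv2.resize(cv2.imread("pics/w2.png"),(800,600),interpolation=cv2.INTER_CUBIC))
a=load("scene0"); print("bottle foot",at_z(a,[(180+530/3.333,155+410/3.333)],0))
```

```text
[0.46952899 0.03989709 0.29937582] 94.88066427355105 0.0001561120253123047
bottle foot [[0.74873257 0.03527742 0.        ]]
```

View pics/w2b.png

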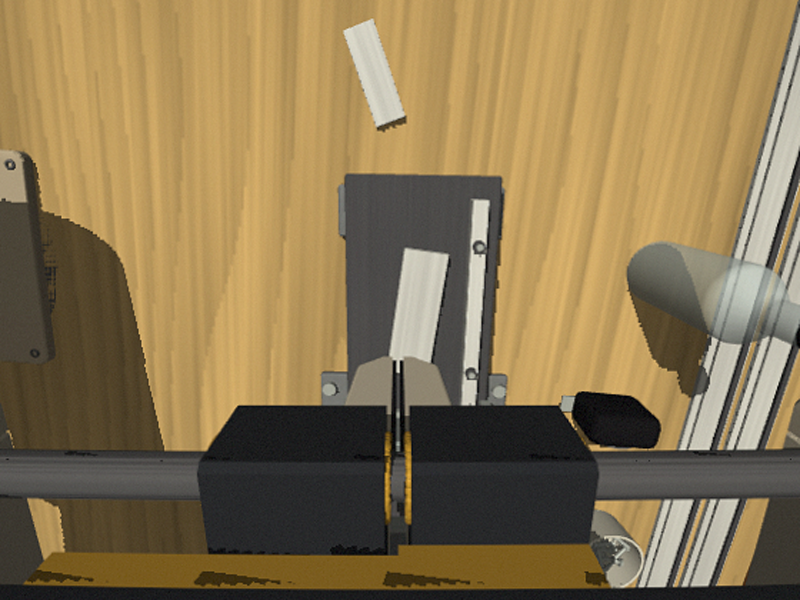

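Run:
```python
from h import *
s=load("w2"); g=lambda L,z: np.round(at_z(s,np.array(L)/1.42857,z)[:,:2]*1e3,1)
an=lambda v:np.degrees(np.arctan2(v[1],v[0]))
b=g([(345,176),(502,178)],.04);print("bed",b.tolist(),an(b[1]-b[0]))
f=g([(471,200),(463,404),(489,200)],.058);print("fence",f.tolist(),an(f[1]-f[0]))
t=g([(404,248),(449,254),(391,355),(433,360)],.05);print("bar",t.tolist(),an(t[2]-t[0]),an(t[3]-t[1]),an(t[1]-t[0]))
l=g([(347,330)],.04);print("bed left edge",l.tolist(),an(l[0]-b[0]))
```

```text
bed [[417.3, 108.5], [555.1, 118.8]] 4.274681826606713
fence [[527.4, 98.3], [544.5, -93.3], [542.7, 99.6]] -84.89995385072868
bar [[474.4, 51.1], [515.1, 49.3], [471.2, -51.9], [511.7, -53.5]] -91.77949066785783 -91.89430608247991 -2.532315517384746
bed left edge [[427.2, -33.9]] -86.02305489512888
```

Request:
drive_tool:
  commands:
    - [0, 0, 0, -0.78, -0.43, 0.9, 0]
    - [0, 0, 0, -0.78, -0.43, 1, 0]
    - [0, 0, 0, -0.79, -0.43, 1, 0]
    - [0, 0, 0, 0, 0, 1, 0]
    - [0, 0, 0, 0, 0, 1, 0]
    - [0, 0, 0, 0, 0, 1, 0]
    - [0, 0, 0, 0, 0, 1, 0]
    - [0, 0, 0, 0, 0, 1, 0]

```text
clock: 6.55
position: [0.4426, -0.0212, 0.1013]
tcp_rot: [0.0, 0.676, 0.737, 0.0]
contact_force: [1.0, 0.5, -0.6]
finger_gap: 0.0006
gripper_force: 0.0
```

Request:
drive_tool:
  commands:
    - [0, 0, 0, 0, 0, 1, 0]
    - [0, 0, 0, 0, 0, 0.8, 0]
    - [0, 0, 0, 0, 0, 0.5, 0]
    - [0, 0, 0, 0, 0.2, 0, 0]
    - [0, 0, 0, 0, 0.3, 0, 0]
    - [0, 0, 0, 0, 0.3, 0, 0]
    - [0, 0, 0, 0, 0.2, 0, 0]
    - [0, 0, 0, 0, 0.2, 0, 0]

```text
clock: 7.55
position: [0.4721, -0.0197, 0.0446]
tcp_rot: [-0.0, 0.677, 0.736, -0.001]
contact_force: [-7.7, -1.8, 8.8]
finger_gap: 0.0008
gripper_force: 6.0
```

Request:
drive_tool:
  commands:
    - [0, 0, 0, 0, 0, -0.08, 0]
    - [0, 0, 0, 0, 0, 0, 0]

```text
clock: 7.8
position: [0.4728, -0.0195, 0.0464]
tcp_rot: [0.0, 0.677, 0.736, 0.0]
contact_force: [-0.4, 0.1, -0.5]
finger_gap: 0.0003
gripper_force: 0.0
```

Run:
```python
from h import *
s=snap("wrist","w3"); st=arm.state(); print(st["position"],st["contact_force"],st["ft_torque"])
a=cv2.imread("pics/w3.png"); a=a[100:400,200:460]
b=snap("scene","s3")["image"][:,:,::-1][150:290,200:340]
cv2.imwrite("pics/c3.png",np.hstack([cv2.resize(a,(450,519)),cv2.resize(b,(350,519),interpolation=cv2.INTER_CUBIC)]))
```

```text
[ 0.47260705 -0.01947783  0.04630378] [0.04424626 0.63923618 0.56738507] [-0.11449253  0.06079973 -0.00357039]
```

View pics/c3.png

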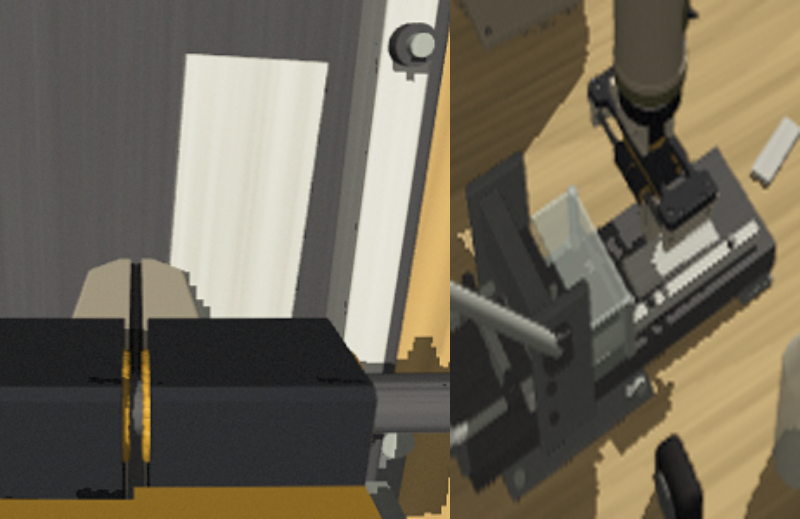

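Request:
drive_tool:
  commands:
    - [0, 0, 0, 0, -1, -0.5, 0]
    - [0, 0, 0, 0, 0, -0.5, 0]
    - [0, 0, -0.0556, 0, 0, 0, 0]
    - [0, 0, -0.0556, 0, 0, 0, 0]
    - [0, 0, -0.0556, 0, 0, 0, 0]
    - [0, 0, -0.0556, 0, 0, 0, 0]
    - [0, 0, -0.0556, 0, 0, 0, 0]
    - [0, 0, -0.0556, 0, 0, 0, 0]

```text
clock: 8.9
position: [0.4484, -0.0216, 0.0718]
tcp_rot: [0.001, 0.215, 0.977, 0.0]
contact_force: [0.8, -0.2, -0.3]
finger_gap: 0.0005
gripper_force: 0.0
```

Request:
drive_tool:
  commands:
    - [0, 0, -0.0556, 0, 0, 0, 0]
    - [0, 0, -0.0556, 0, 0, 0, 0]
    - [0, 0, -0.0556, 0, 0, 0, 0]
    - [0, 0, 0, 0, 0.43, 0.6, 0]
    - [0, 0, 0, 0, 0, 0.52, 0]
    - [0, 0, 0, -0.4, 0, 0, 0]
    - [0, 0, 0, -0.4, 0, 0, 0]
    - [0, 0, 0, -0.3, 0, 0, 0]

```text
clock: 9.9
position: [0.4746, -0.0085, 0.0429]
tcp_rot: [0.0, -0.042, 0.999, -0.0]
contact_force: [-0.9, -0.1, 0.2]
finger_gap: 0.0004
gripper_force: 0.5
```

Request:
drive_tool:
  commands:
    - [0, 0, 0, -0.12, 0, 0, 0]
    - [0, 0, 0, -0.12, 0, 0, 0]

```text
clock: 10.15
position: [0.4796, -0.0081, 0.043]
tcp_rot: [-0.0, -0.042, 0.999, -0.0]
contact_force: [-2.9, -1.2, 1.6]
finger_gap: 0.0007
gripper_force: 1.1
```

Request:
drive_tool:
  commands:
    - [0, 0, 0, -0.1, 0, 0, 0]
    - [0, 0, 0, -0.1, 0, 0, 0]

```text
clock: 10.4
position: [0.485, -0.0076, 0.0431]
tcp_rot: [0.0, -0.042, 0.999, 0.0]
contact_force: [-0.5, -0.0, -0.3]
finger_gap: 0.0008
gripper_force: 0.4
```

Request:
drive_tool:
  commands:
    - [0, 0, 0, -0.08, 0, 0, 0]

```text
clock: 10.52
position: [0.4868, -0.0073, 0.0431]
tcp_rot: [-0.0, -0.042, 0.999, 0.0]
contact_force: [-4.9, 1.2, 2.4]
finger_gap: 0.0003
gripper_force: 2.7
```

Request:
drive_tool:
  commands:
    - [0, 0, 0, -0.06, 0, 0, 0]

```text
clock: 10.65
position: [0.4869, -0.0072, 0.043]
tcp_rot: [-0.002, -0.042, 0.999, 0.0]
contact_force: [-13.2, -0.7, 11.1]
finger_gap: 0.0007
gripper_force: 6.8
```

Request:
drive_tool:
  commands:
    - [0, 0, 0, 0.4, 0, 0, 0]
    - [0, 0, 0, 0, 0, -1, 0]
    - [0, 0, 0, 0, 0, -1, 0]
    - [0, 0, 0, -0.08, 1, -1, 0]
    - [0, 0, 0, -0.08, 1, -1, 0]
    - [0, 0, 0, -0.08, 1, 0, 0]
    - [0, 0, 0, -0.08, 1, 0, 0]
    - [0, 0, 0, -0.08, 1, 0, 0.5]

```text
clock: 11.65
position: [0.4778, 0.118, 0.1434]
tcp_rot: [0.001, -0.042, 0.999, 0.0]
contact_force: [0.1, -0.1, 0.4]
finger_gap: 0.0063
gripper_force: 0.0
```

Request:
drive_tool:
  commands:
    - [0, 0, 0, -0.08, 1, 0, 0.6]
    - [0, 0, 0, -0.08, 1, 0, 0.6]
    - [0, 0, 0, -0.08, 1, 0, 0.6]
    - [0, 0, 0, -0.08, 1, 0, 0.6]
    - [0, 0, 0, -0.08, 1, 0, 0.6]
    - [0, 0, 0, -0.08, 1, 0, 0.6]
    - [0, 0, 0, -0.08, 1, 0, 0.6]
    - [0, 0, 0, -0.08, 1, 0, 0.6]

```text
clock: 12.65
position: [0.4767, 0.3187, 0.1433]
tcp_rot: [0.0, -0.042, 0.999, 0.0]
contact_force: [0.8, -0.4, -0.9]
finger_gap: 0.056
gripper_force: 0.0
```

Request:
drive_tool:
  commands:
    - [0, 0, -0.0495, -0.08, 0.95, 0, 0.6]
    - [0, 0, 0, 0, 0, 0, 0.6]

```text
clock: 12.9
position: [0.4765, 0.3429, 0.1432]
tcp_rot: [0.0, -0.121, 0.993, 0.0]
contact_force: [0.3, -0.9, -1.0]
finger_gap: 0.0558
gripper_force: 0.0
```

Run:
```python
from h import *
a=snap("wrist","w4")["image"][:,:,::-1]; snap("side","d4"); s=snap("scene","s4");b=s["image"][:,:,::-1][170:270,210:345]
p,R=pose();print(p,np.degrees(np.arctan2(R[1,0],R[0,0])))
cv2.imwrite("pics/c4.png",np.hstack([cv2.resize(a,(400,300)),cv2.resize(b,(400,300),interpolation=cv2.INTER_CUBIC)]))
for o,y in ((.5445,-.101),):
    X=np.array([.0854,-.9963,0]);Y=np.array([.9963,.0854,0])
    P=[np.array([o,y,.05])+X*x*1e-3+Y*yy*1e-3 for x in(-35,-155) for yy in(0,-40)]
    print(np.round((proj(s,P)-[210,170])*[400/135,3]))
```

```text
[0.47669925 0.34099447 0.14301857] -166.38131813148053
[[198. 188.]
 [178. 162.]
 [292. 139.]
 [270. 115.]]
```

View pics/c4.png

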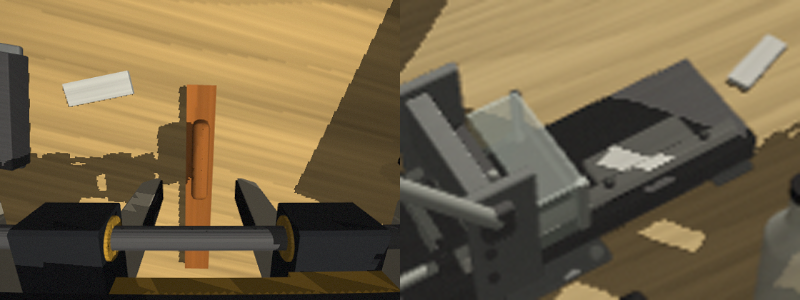

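Request:
drive_tool:
  commands:
    - [0, 0, 0, 0, 0, 1, 0.6]
    - [0, 0, 0, 0, 0, 1, 0.6]
    - [0, 0, 0, 0, 0, 1, 0.6]
    - [0, 0, 0, 0, 0, 1, 0.6]
    - [0, 0, 0, 0, 0, 0.52, 0.6]
    - [0, 0, 0, 0, 0, 0, 0.1]
    - [0, 0, 0, 0, 0, 0, 0]
    - [0, 0, 0, 0, 0, 0, 0]
  newtons: 45

```text
clock: 14.05
position: [0.4777, 0.3422, 0.0315]
tcp_rot: [0.001, -0.12, 0.993, 0.0]
contact_force: [1.0, -0.1, -0.6]
finger_gap: 0.03
gripper_force: 0.0
```

Request:
drive_tool:
  commands:
    - [0, 0, 0, 0, 0, 0, 0]
    - [0, 0, 0, 0, 0, 0, 0]
    - [0, 0, 0, 0, 0, 0, 0]

```text
clock: 14.42
position: [0.4773, 0.3422, 0.031]
tcp_rot: [0.001, -0.12, 0.993, 0.0]
contact_force: [-1.4, 0.6, 5.4]
finger_gap: 0.0178
gripper_force: 44.9
```

Run:
```python
from h import *
p,R=pose();print(p,np.degrees(np.arctan2(R[1,0],R[0,0])),arm.state()["contact_force"])
```

```text
[0.47726679 0.34221011 0.03099014] -166.23217720498704 [-1.43355398  0.62064865  5.37687538]
```

Request:
drive_tool:
  commands:
    - [0, 0, 0, 0, 0, -0.5, 0]
    - [0, 0, 0, 0, 0, -1, 0]
    - [0, 0, 0, 0, 0, -1, 0]
    - [0, 0, 0.055, 0, 0, -0.8, 0]
    - [0, 0, 0.055, 0, 0, -0.7, 0]
    - [0, 0, 0.055, 0, 0, 0, 0]
    - [0, 0, 0.055, 0, 0, 0, 0]
    - [0, 0, 0.055, 0, 0, 0, 0]

```text
clock: 15.42
position: [0.4765, 0.3414, 0.1303]
tcp_rot: [-0.0, 0.31, 0.951, -0.0]
contact_force: [-0.1, -0.2, -1.8]
finger_gap: 0.0174
gripper_force: 44.9
```

Request:
drive_tool:
  commands:
    - [0, 0, 0.055, 0, 0, 0, 0]
    - [0, 0, 0.055, 0, 0, 0, 0]
    - [0, 0, 0.055, 0, 0, 0, 0]
    - [0, 0, 0.055, 0, 0, 0, 0]
    - [0, 0, 0.052, 0, 0, 0, 0]
    - [0, 0, 0, -0.84, 0.08, 0, 0]
    - [0, 0, 0, -0.84, 0.08, 0, 0]
    - [0, 0, 0, -0.84, 0.08, 0, 0]

```text
clock: 16.42
position: [0.4888, 0.2776, 0.1302]
tcp_rot: [0.0, 0.673, 0.739, -0.0]
contact_force: [0.2, -0.1, -2.3]
finger_gap: 0.0178
gripper_force: 44.9
```

Request:
drive_tool:
  commands:
    - [0, 0, 0, -0.84, 0.08, 0, 0]
    - [0, 0, 0, 0, 0, 0, 0]

```text
clock: 16.68
position: [0.493, 0.2567, 0.1302]
tcp_rot: [0.0, 0.674, 0.738, -0.0]
contact_force: [0.4, 0.5, -1.2]
finger_gap: 0.0178
gripper_force: 44.9
```

```bash
cat >> h.py <<'E'
O=np.array([.5445,-.101,0]); SX=np.array([.0854,-.9963,0]); SY=np.array([.9963,.0854,0])
def shear(p): d=np.array(p)-O; return np.round(np.array([d@SX,d@SY,d[2]])*1e3,1)
def S(x,y,z): return O+(SX*x+SY*y)*1e-3+np.array([0,0,z*1e-3])
E
python3 - <<'E'
from h import *
p,R=pose();print(p,shear(p),np.degrees(np.arctan2(R[1,0],R[0,0])),arm.state()["contact_force"])
d=snap("side","d5"); s=snap("scene","s5")
A=cv2.resize(d["image"][:,:,::-1][130:330,200:340],(400,571),interpolation=cv2.INTER_CUBIC)
B=cv2.resize(s["image"][:,:,::-1][130:270,240:380],(400,400),interpolation=cv2.INTER_CUBIC)
C=np.zeros((571,800,3),np.uint8);C[:,:400]=A;C[:400,400:]=B
for q in [S(x,y,50) for x in(-35,-155) for y in(0,-40)]+[S(-200,0,58),S(-20,0,58)]:
    u=(proj(d,q)[0]-[200,130])*[400/140,571/200]; v=(proj(s,q)[0]-[240,130])*400/140+[400,0]
    for w in(u,v): cv2.circle(C,tuple(int(i) for i in w),3,(0,0,255),1)
cv2.imwrite("pics/c5.png",C)
E
```

```text
[0.4930172  0.25674363 0.13020808] [-360.8  -20.7  130.2] 95.18405289657146 [ 0.36181062  0.50349239 -1.1818872 ]
```

View pics/c5.png

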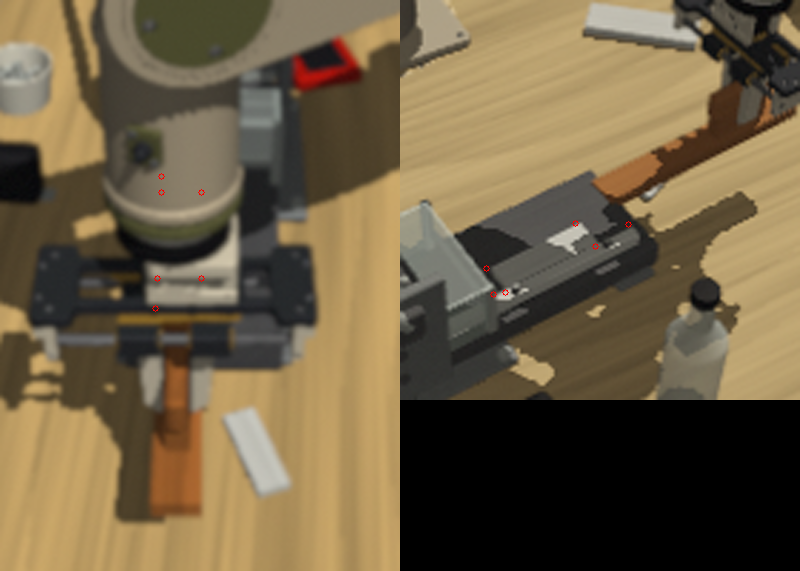

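Run:
```python
from h import *
for f in("s5","s4"):
    s=load(f)
    try: R=arm.regions_of(s,"flat_bar")
    except Exception as e: print(f,e); continue
    for r in R:
        c=np.array(r["at"]); w=shear(at_z(s,[(c[1],c[0])],.05)[0])
        if abs(w[1])>120 or w[0]<-200: continue
        v,u=np.nonzero(r["pixels"]); P=np.array([shear(q) for q in at_z(s,np.c_[u,v],.05)])
        print(f,round(r["score"],2),w,len(u),"x",np.percentile(P[:,0],[2,98]),cv2.minAreaRect(P[:,:2].astype(np.float32)))
```

```text
s5 0.86 [-96.5 -14.8  50. ] 343 x [-159.224  -41.12 ] ((-100.53379821777344, -22.969179153442383), (38.23491287231445, 126.05826568603516), 89.27478790283203)
s4 0.62 [-99.8 -15.1  50. ] 343 x [-156.048  -42.12 ] ((-98.82537841796875, -22.954875946044922), (38.133140563964844, 120.58721923828125), 89.25594329833984)
```

Request:
drive_tool:
  commands:
    - [0, 0, 0, 0, 0, 0.9, 0]
    - [0, 0, 0, 0, 0, 0.9, 0]
    - [0, 0, 0, 0, 0, 0.4, 0]
    - [0, 0, 0, 0, 0, 0.14, 0]
    - [0, 0, 0, 0, 0, 0, 0]

```text
clock: 17.5
position: [0.4928, 0.2592, 0.0722]
tcp_rot: [0.0, 0.674, 0.739, 0.0]
contact_force: [-0.4, -1.0, -2.2]
finger_gap: 0.018
gripper_force: 44.9
```

Request:
drive_tool:
  commands:
    - [0, 0, 0, 0, 0, 0.03, 0]
    - [0, 0, 0, 0, 0, 0, 0]

```text
clock: 17.75
position: [0.4929, 0.2589, 0.0715]
tcp_rot: [0.0, 0.674, 0.739, 0.0]
contact_force: [-0.6, 0.2, -1.1]
finger_gap: 0.0178
gripper_force: 44.9
```

Request:
drive_tool:
  commands:
    - [0, 0, 0, -0.3, 0, 0, 0]
    - [0, 0, 0, -0.3, 0, 0, 0]
    - [0, 0, 0, -0.2, 0, 0, 0]
    - [0, 0, 0, -0.2, 0, 0, 0]
    - [0, 0, 0, -0.3, 0, 0, 0]
    - [0, 0, 0, -0.3, 0, 0, 0]
    - [0, 0, 0, -0.3, 0, 0, 0]
    - [0, 0, 0, -0.3, 0, 0, 0]

```text
clock: 18.75
position: [0.4977, 0.2037, 0.0711]
tcp_rot: [0.0, 0.674, 0.739, 0.0]
contact_force: [-1.2, 4.1, 2.2]
finger_gap: 0.018
gripper_force: 44.9
```

Request:
drive_tool:
  commands:
    - [0, 0, 0, -0.3, 0, 0, 0]
    - [0, 0, 0, -0.3, 0, 0, 0]
    - [0, 0, 0, -0.3, 0, 0, 0]
    - [0, 0, 0, -0.3, 0, 0, 0]
    - [0, 0, 0, -0.3, 0, 0, 0]
    - [0, 0, 0, -0.3, 0, 0, 0]
    - [0, 0, 0, -0.3, 0, 0, 0]

```text
clock: 19.62
position: [0.5023, 0.1517, 0.071]
tcp_rot: [-0.0, 0.674, 0.739, 0.0]
contact_force: [-2.1, 5.7, 3.3]
finger_gap: 0.0181
gripper_force: 45.0
```

Run:
```python
from h import *
p,R=pose();print(shear(p),np.degrees(np.arctan2(R[1,0],R[0,0])),arm.state()["contact_force"])
s=snap("scene","s6")
for r in arm.regions_of(s,"flat_bar")[:5]:
    c=np.array(r["at"]); w=shear(at_z(s,[(c[1],c[0])],.05)[0])
    if abs(w[1])>120 or w[0]<-200: continue
    v,u=np.nonzero(r["pixels"]); P=np.array([shear(q) for q in at_z(s,np.c_[u,v],.05)])
    print(round(r["score"],2),w,len(u),"x",np.percentile(P[:,0],[2,98]),cv2.minAreaRect(P[:,:2].astype(np.float32)))
```

```text
[-255.3  -20.5   71. ] 95.29848834862234 [-2.13673519  5.69156911  3.30809838]
0.6 [-44.3 -20.   50. ] 92 x [-66.372 -31.11 ] ((-48.99000549316406, -25.680002212524414), (38.67464828491211, 32.476585388183594), 18.43495750427246)
```

Request:
drive_tool:
  commands:
    - [0, 0, 0, 0, -0.03, -0.04, 0]
    - [0, 0, 0, -0.1, 0, 0, 0]
    - [0, 0, 0, -0.1, 0, 0, 0]
    - [0, 0, 0, -0.1, 0, 0, 0]

```text
clock: 20.23
position: [0.5021, 0.1441, 0.0716]
tcp_rot: [-0.0, 0.674, 0.739, -0.0]
contact_force: [-0.8, 2.1, -2.9]
finger_gap: 0.0178
gripper_force: 44.9
```

Request:
drive_tool:
  commands:
    - [0, 0, 0, -0.12, 0, 0, 0]
    - [0, 0, 0, -0.12, 0, 0, 0]

```text
clock: 20.48
position: [0.5027, 0.138, 0.0717]
tcp_rot: [-0.0, 0.674, 0.739, -0.0]
contact_force: [-0.4, 1.0, -1.8]
finger_gap: 0.0176
gripper_force: 44.9
```

Request:
drive_tool:
  commands:
    - [0, 0, 0, -0.12, 0, 0, 0]
    - [0, 0, 0, -0.12, 0, 0, 0]

```text
clock: 20.72
position: [0.5034, 0.1321, 0.0718]
tcp_rot: [-0.0, 0.674, 0.739, -0.0]
contact_force: [-1.1, 2.0, -1.5]
finger_gap: 0.0175
gripper_force: 44.9
```

Request:
drive_tool:
  commands:
    - [0, 0, 0, -0.12, 0, 0, 0]
    - [0, 0, 0, -0.12, 0, 0, 0]

```text
clock: 20.98
position: [0.5045, 0.1292, 0.0729]
tcp_rot: [-0.001, 0.674, 0.739, 0.002]
contact_force: [-2.4, 16.6, 2.4]
finger_gap: 0.0175
gripper_force: 45.0
```

Request:
drive_tool:
  commands:
    - [0, 0, 0, -0.12, 0, 0, 0]
    - [0, 0, 0, -0.12, 0, 0, 0]

```text
clock: 21.22
position: [0.5049, 0.1228, 0.0727]
tcp_rot: [-0.001, 0.673, 0.739, 0.002]
contact_force: [-1.7, 12.8, 0.7]
finger_gap: 0.018
gripper_force: 45.0
```

Request:
drive_tool:
  commands:
    - [0, 0, 0, -0.12, 0, 0, 0]
    - [0, 0, 0, -0.12, 0, 0, 0]
    - [0, 0, 0, -0.12, 0, 0, 0]
    - [0, 0, 0, -0.12, 0, 0, 0]
    - [0, 0, 0, -0.12, 0, 0, 0]
    - [0, 0, 0, -0.12, 0, 0, 0]
    - [0, 0, 0, -0.12, 0, 0, 0]
    - [0, 0, 0, -0.12, 0, 0, 0]

```text
clock: 22.22
position: [0.5069, 0.0985, 0.0725]
tcp_rot: [-0.001, 0.674, 0.739, 0.001]
contact_force: [-2.4, 11.9, 1.1]
finger_gap: 0.018
gripper_force: 45.1
```

Request:
drive_tool:
  commands:
    - [0, 0, 0, -0.12, 0, 0, 0]
    - [0, 0, 0, -0.12, 0, 0, 0]
    - [0, 0, 0, -0.12, 0, 0, 0]
    - [0, 0, 0, -0.12, 0, 0, 0]
    - [0, 0, 0, -0.12, 0, 0, 0]
    - [0, 0, 0, -0.12, 0, 0, 0]

```text
clock: 22.98
position: [0.5085, 0.0806, 0.0725]
tcp_rot: [-0.001, 0.674, 0.739, 0.001]
contact_force: [-3.2, 13.4, 2.4]
finger_gap: 0.0178
gripper_force: 45.1
```

Run:
```python
from h import *
p,R=pose();print(shear(p),np.degrees(np.arctan2(R[1,0],R[0,0])),arm.state()["contact_force"])
s=snap("scene","s7")
r0,c0,k=205,180,8
A=s["image"][:,:,::-1][r0:r0+75,c0:c0+100]
A=cv2.convertScaleAbs(cv2.resize(A,None,fx=k,fy=k,interpolation=cv2.INTER_CUBIC),alpha=1.5,beta=15)
for x in(145,150,155,160,165,170):
    for y,z in((-20,45),(-20,85),(28,40),(-112,40)):
        u=((proj(s,S(x,y,z))[0]-[c0,r0])*k+k/2).astype(int); cv2.circle(A,tuple(int(i) for i in u),2,(0,0,255) if x in(145,170) else (0,255,0),-1)
cv2.imwrite("pics/c7.png",A)
for l in("back_stop","stop_face"):
    for r in arm.regions_of(s,l)[:2]:
        v,u=np.nonzero(r["pixels"]); print(l,round(r["score"],2),np.round(r["at"]),len(u),u.min(),u.max(),v.min(),v.max(),[shear(at_z(s,[(r["at"][1],r["at"][0])],z)[0]).tolist() for z in(.045,.06,.08)])
```

```text
[-184.   -20.4   72.5] 95.31770459975353 [-3.19002732 13.43340021  2.35534605]
back_stop 0.46 [249. 220.] 169 205 228 224 261 [[141.2, -45.7, 45.0], [144.8, -35.4, 60.0], [149.6, -21.7, 80.0]]
stop_face 0.58 [251. 220.] 223 204 229 223 262 [[146.3, -40.1, 45.0], [149.8, -29.9, 60.0], [154.5, -16.4, 80.0]]
stop_face 0.43 [313. 241.] 753 226 255 298 330 [[196.0, 174.8, 45.0], [198.8, 182.1, 60.0], [202.7, 191.7, 80.0]]
```

View pics/c7.png

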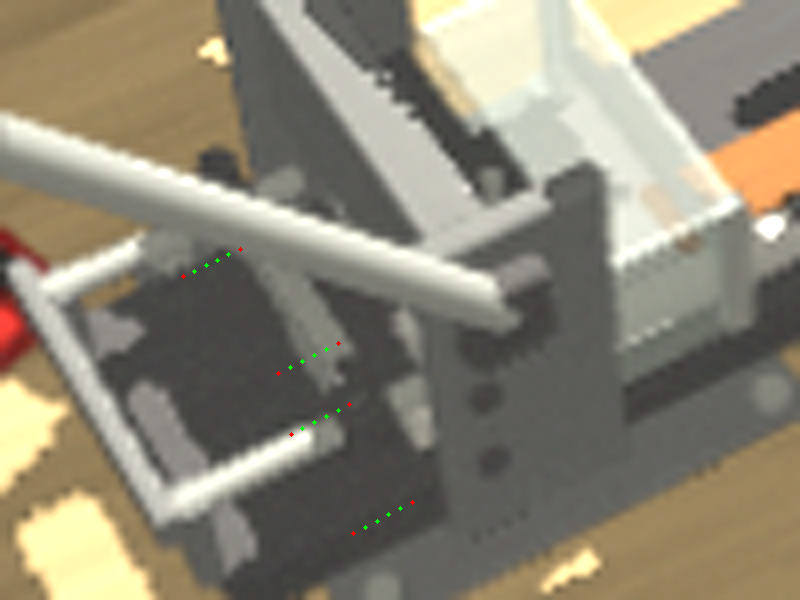

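Request:
drive_tool:
  commands:
    - [0, 0, 0, -0.12, 0, 0, 0]
    - [0, 0, 0, -0.12, 0, 0, 0]
    - [0, 0, 0, -0.12, 0, 0, 0]
    - [0, 0, 0, -0.12, 0, 0, 0]
    - [0, 0, 0, -0.12, 0, 0, 0]
    - [0, 0, 0, -0.12, 0, 0, 0]
    - [0, 0, 0, -0.1, 0, 0, 0]

```text
clock: 24.0
position: [0.5103, 0.0603, 0.0724]
tcp_rot: [-0.001, 0.674, 0.739, 0.001]
contact_force: [-3.3, 13.7, 2.5]
finger_gap: 0.0178
gripper_force: 45.1
```

Request:
drive_tool:
  commands:
    - [0, 0, 0, -0.04, 0, 0, 0]
    - [0, 0, 0, -0.03, 0, 0, 0]

```text
clock: 24.25
position: [0.5104, 0.0586, 0.0724]
tcp_rot: [-0.001, 0.674, 0.739, 0.001]
contact_force: [-3.4, 13.6, 2.5]
finger_gap: 0.0174
gripper_force: 45.2
```

Request:
drive_tool:
  commands:
    - [0, 0, 0, -0.02, 0, 0, 0]
    - [0, 0, 0, -0.02, 0, 0, 0]

```text
clock: 24.5
position: [0.5105, 0.0577, 0.0724]
tcp_rot: [-0.001, 0.674, 0.739, 0.001]
contact_force: [-4.1, 13.2, 3.3]
finger_gap: 0.0181
gripper_force: 45.2
```

```bash
cat > f.py <<'E'
from h import *
s=arm.state(); print(s["clock"],shear(s["position"]),"drag",-np.array(s["contact_force"])@SX,"side",np.array(s["contact_force"])@SY)
E
python3 f.py
```

```text
24.5 [-161.   -20.3   72.4] drag 13.510024001166133 side -2.988438100032737
```

Request:
drive_tool:
  commands:
    - [0, 0, 0, -0.02, 0, 0, 0]
    - [0, 0, 0, -0.02, 0, 0, 0]

```text
clock: 24.75
position: [0.5105, 0.0567, 0.0724]
tcp_rot: [-0.001, 0.674, 0.739, 0.001]
contact_force: [-4.2, 13.0, 3.2]
finger_gap: 0.018
gripper_force: 45.2
```

Request:
drive_tool:
  commands:
    - [0, 0, 0, -0.02, 0, 0, 0]
    - [0, 0, 0, -0.02, 0, 0, 0]

```text
clock: 25.0
position: [0.5106, 0.0557, 0.0724]
tcp_rot: [-0.001, 0.674, 0.739, 0.001]
contact_force: [-3.5, 14.9, 2.6]
finger_gap: 0.0179
gripper_force: 45.2
```

Request:
drive_tool:
  commands:
    - [0, 0, 0, -0.02, 0, 0, 0]
    - [0, 0, 0, 0, 0, 0, 0]

```text
clock: 25.25
position: [0.5107, 0.0551, 0.0724]
tcp_rot: [-0.001, 0.674, 0.739, 0.001]
contact_force: [-4.4, 13.6, 2.2]
finger_gap: 0.0179
gripper_force: 45.2
```

Request:
drive_tool:
  commands:
    - [0, 0, 0, -0.02, 0, 0, 0]
    - [0, 0, 0, 0, 0, 0, 0]

```text
clock: 25.5
position: [0.5107, 0.0547, 0.0724]
tcp_rot: [-0.001, 0.674, 0.739, 0.001]
contact_force: [-3.7, 13.4, 3.4]
finger_gap: 0.0176
gripper_force: 45.2
```

Request:
drive_tool:
  commands:
    - [0, 0, 0, -0.02, 0, 0, 0]
    - [0, 0, 0, 0, 0, 0, 0]

```text
clock: 25.75
position: [0.5108, 0.0542, 0.0724]
tcp_rot: [-0.001, 0.674, 0.739, 0.001]
contact_force: [-3.5, 13.9, 3.5]
finger_gap: 0.0179
gripper_force: 45.2
```

Request:
drive_tool:
  commands:
    - [0, 0, 0, -0.02, 0, 0, 0]
    - [0, 0, 0, 0, 0, 0, 0]

```text
clock: 26.0
position: [0.5108, 0.0537, 0.0724]
tcp_rot: [-0.001, 0.674, 0.739, 0.001]
contact_force: [-3.3, 13.7, 2.2]
finger_gap: 0.0182
gripper_force: 45.2
```

Request:
drive_tool:
  commands:
    - [0, 0, 0, -0.03, 0, 0, 0]
    - [0, 0, 0, 0, 0, 0, 0]

```text
clock: 26.25
position: [0.5109, 0.0529, 0.0724]
tcp_rot: [-0.001, 0.674, 0.739, 0.001]
contact_force: [-3.4, 13.6, 3.3]
finger_gap: 0.0178
gripper_force: 45.2
```

Request:
drive_tool:
  commands:
    - [0, 0, 0, -0.02, 0, 0, 0]
    - [0, 0, 0, 0, 0, 0, 0]

```text
clock: 26.5
position: [0.511, 0.0524, 0.0724]
tcp_rot: [-0.001, 0.674, 0.739, 0.001]
contact_force: [-4.6, 13.6, 2.8]
finger_gap: 0.0171
gripper_force: 45.2
```

Request:
drive_tool:
  commands:
    - [0, 0, 0, -0.03, 0, 0, 0]
    - [0, 0, 0, 0, 0, 0, 0]

```text
clock: 26.75
position: [0.511, 0.0517, 0.0724]
tcp_rot: [-0.001, 0.674, 0.739, 0.001]
contact_force: [-3.5, 13.4, 1.8]
finger_gap: 0.0178
gripper_force: 45.2
```

Request:
drive_tool:
  commands:
    - [0, 0, 0, -0.02, 0, 0, 0]
    - [0, 0, 0, 0, 0, 0, 0]

```text
clock: 27.0
position: [0.5111, 0.0516, 0.0725]
tcp_rot: [-0.002, 0.674, 0.739, 0.002]
contact_force: [-3.6, 16.2, 3.8]
finger_gap: 0.0175
gripper_force: 45.2
```

Request:
drive_tool:
  commands:
    - [0, 0, 0, -0.008, 0, 0, 0]
    - [0, 0, 0, 0, 0, 0, 0]

```text
clock: 27.25
position: [0.5111, 0.0517, 0.0725]
tcp_rot: [-0.002, 0.674, 0.739, 0.002]
contact_force: [-4.0, 16.8, 4.2]
finger_gap: 0.018
gripper_force: 45.2
```

```bash
python3 f.py
```

```text
27.25 [-154.9  -20.2   72.5] drag 17.114233881596096 side -2.56134537802261
```

Request:
drive_tool:
  commands:
    - [0, 0, 0, 0.05, 0, 0, 0]
    - [0, 0, 0, 0.1, 0, 0, 0]
    - [0, 0, 0, 0.2, 0, 0, 0]
    - [0, 0, 0, 0.4, 0, 0, 0]
    - [0, 0, 0, 0.5, 0, 0, 0]
    - [0, 0, 0, 0.5, 0, 0, 0]
    - [0, 0, 0, 0.5, 0, 0, 0]
    - [0, 0, 0, 0.5, 0, 0, 0]

```text
clock: 28.25
position: [0.5048, 0.1182, 0.0719]
tcp_rot: [0.0, 0.674, 0.739, 0.0]
contact_force: [-0.7, 0.0, -2.4]
finger_gap: 0.0175
gripper_force: 44.9
```

Run:
```python
from h import *
s=load("w1"); g=lambda L,z: np.round(at_z(s,np.array(L)/1.42857,z)[:,:2]*1e3)
print("offcut",g([(408,238),(433,238),(403,318),(428,320)],.01).tolist()); print("bigbar",g([(178,45),(205,108),(347,45),(335,0)],.02).tolist()); print("base",g([(102,208),(40,370)],.01).tolist())
p,R=pose();print(p,shear(p),arm.state()["contact_force"],arm.state()["joint_positions"])
snap("scene","s8");
d=cv2.absdiff(load("s7")["image"],load("s8")["image"])[215:270,190:235].max(2); print("changed px at stop",(d>40).sum())
```

```text
offcut [[404.0, 234.0], [427.0, 246.0], [442.0, 155.0], [467.0, 167.0]]
bigbar [[130.0, 286.0], [174.0, 248.0], [267.0, 362.0], [240.0, 389.0]]
base [[113.0, 107.0], [111.0, -101.0]]
[0.50477795 0.11815405 0.07190353] [-221.7  -20.9   71.9] [-0.68384758  0.01974444 -2.43784865] [ 1.31016595e-01  3.33546224e-02  1.86750636e+00 -1.07087891e-05
  1.24069098e+00  3.80917114e-02]
changed px at stop 60
```

Request:
drive_tool:
  commands:
    - [0, 0, 0, 0.4, 0, -0.4, 0]
    - [0, 0, 0, 0, 0, -0.9, 0]
    - [0, 0, 0, 0, 0, -1, 0]
    - [0, 0, 0, 0, -0.5, -0.7, 0]
    - [0, 0, 0, 0.2, -0.9, 0, 0]
    - [0, 0, 0, 0.2, -0.9, 0, 0]
    - [0, 0, 0, 0.2, -0.9, 0, 0]
    - [0, 0, 0, 0.2, -0.9, 0, 0]

```text
clock: 29.3
position: [0.3996, 0.1378, 0.1478]
tcp_rot: [0.0, 0.674, 0.739, 0.0]
contact_force: [-0.2, -0.4, -0.9]
finger_gap: 0.0182
gripper_force: 44.9
```

Request:
drive_tool:
  commands:
    - [0, 0, 0, 0.2, -0.9, 0, 0]
    - [0, 0, 0, 0.07, -0.9, 0, 0]
    - [0, 0, 0, 0, -0.39, 0, 0]
    - [0, 0, 0, 0, 0, 1, 0]
    - [0, 0, 0, 0, 0, 1, 0]
    - [0, 0, 0, 0, 0, 1, 0]
    - [0, 0, 0, 0, 0, 0.8, 0]
    - [0, 0, 0, 0, 0, 0.6, 0]

```text
clock: 30.3
position: [0.3452, 0.1392, 0.0364]
tcp_rot: [0.0, 0.674, 0.739, 0.0]
contact_force: [0.4, -0.3, -1.5]
finger_gap: 0.0178
gripper_force: 44.9
```

Run:
```python
from h import *
print(arm.state()["position"],arm.state()["contact_force"])
```

```text
[0.34515215 0.13915485 0.03641401] [ 0.43911095 -0.26589374 -1.51938091]
```

Request:
drive_tool:
  commands:
    - [0, 0, 0, 0, 0, 0.1, 0]
    - [0, 0, 0, 0, 0, 0.07, 0]
    - [0, 0, 0, 0, 0, 0.03, 0]
    - [0, 0, 0, 0, 0, 0, 0]

```text
clock: 30.8
position: [0.3454, 0.1393, 0.0324]
tcp_rot: [0.0, 0.674, 0.739, 0.0]
contact_force: [0.9, 0.1, -2.5]
finger_gap: 0.0181
gripper_force: 44.9
```

Request:
drive_tool:
  commands:
    - [0, 0, 0, 0, 0, 0.03, 0]
    - [0, 0, 0, 0, 0, 0, 0]

```text
clock: 31.05
position: [0.345, 0.1392, 0.0312]
tcp_rot: [0.0, 0.674, 0.739, 0.0]
contact_force: [-0.3, -0.4, -1.9]
finger_gap: 0.0178
gripper_force: 44.9
```

Request:
drive_tool:
  commands:
    - [0, 0, 0, 0, 0, 0.03, 0]
    - [0, 0, 0, 0, 0, 0, 0.4]
    - [0, 0, 0, 0, 0, 0, 0.5]
    - [0, 0, 0, 0, 0, 0, 0.5]
    - [0, 0, 0, 0, 0, 0, 0.5]

```text
clock: 31.68
position: [0.3449, 0.1392, 0.0304]
tcp_rot: [-0.0, 0.674, 0.739, 0.0]
contact_force: [-0.1, -0.0, 0.4]
finger_gap: 0.0458
gripper_force: 0.0
```

Request:
drive_tool:
  commands:
    - [0, 0, 0, 0, 0, -0.4, 0.5]
    - [0, 0, 0, 0, 0, -0.9, 0.5]
    - [0, 0, 0, 0, 0, -1, 0.5]
    - [0, 0, 0, 0, 0, -1, 0.5]
    - [0, 0, 0, 0, 0, -1, 0.5]
    - [0, 0, 0, 0, 0, -1, 0.5]
    - [0, 0, 0, 0, 0, -1, 0.5]
    - [0, 0, 0, 0, 0, 0, 0.5]

```text
clock: 32.67
position: [0.3463, 0.1396, 0.1905]
tcp_rot: [0.001, 0.674, 0.739, 0.002]
contact_force: [-0.4, 0.5, -0.1]
finger_gap: 0.0467
gripper_force: 0.0
```

Run:
```python
from h import *
print(arm.state()["position"],arm.state()["contact_force"])
a=snap("scene","s9");b=snap("side","d9");w=snap("wrist","w9")
c=lambda s,r,k,sz:cv2.resize(s["image"][:,:,::-1][r[0]:r[1],k[0]:k[1]],sz,interpolation=cv2.INTER_CUBIC)
cv2.imwrite("pics/c9.png",np.vstack([np.hstack([c(a,(120,300),(150,390),(400,300)),cv2.convertScaleAbs(c(a,(205,280),(180,280),(400,300)),alpha=1.5,beta=15)]),np.hstack([c(b,(110,320),(160,440),(400,300)),c(w,(0,420),(0,560),(400,300))])]))
```

```text
[0.34633136 0.13957553 0.190503  ] [-0.43034514  0.5128588  -0.12519089]
```

View pics/c9.png

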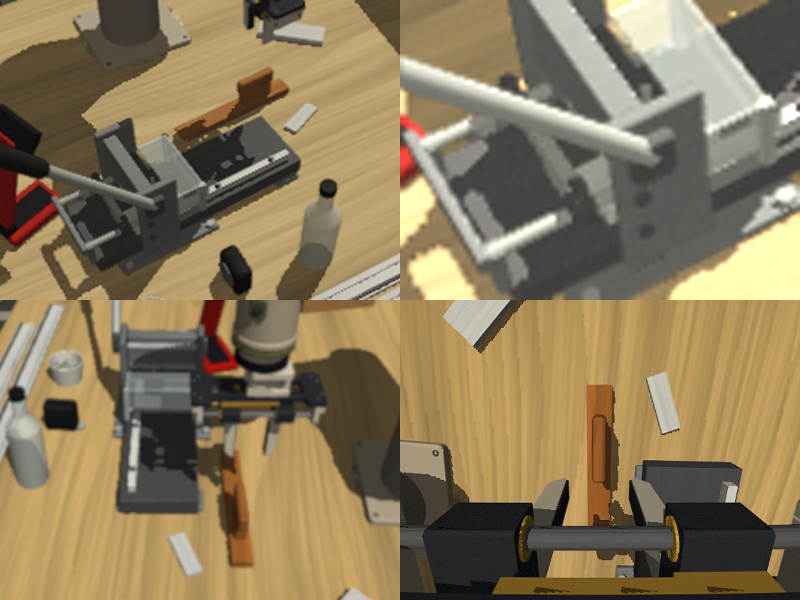

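```bash
python3 -c "
from station import arm
print(arm.job_done())"
```

```text
the job is handed in; nothing more can be done
None
```

I handed the job in after about 33 s: the bar was fed along the fence, under the guard and roller, to the back stop. The push rose about 3.5 N above the steady drag at the stop, and the stop looks unmoved in the pictures. The push stick lies flat on the bench beside the shear. The final seating under the guard I could judge only by force and position, not by sight.

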